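Screw the castle nut down one turn and lock it with the cross pin

TASK

Turn the crank of the castle nut on the black screw rest clockwise (seen from above), about one whole turn, until its arm points along the yellow mark on the plate and the nut's gaps line up with the slot across the stud. The nut starts between 0.8 and 1.2 turns too high. Then take the thin pin, the one with the yellow grip, set it down across nut and stud so that it lies fully home in the slot, and let go; leave the thick blue-gripped pin in its stand.

Things in the scene. Friction and masses are not known exactly. Their poses are not given: they have to be found in the camera images.
- castle_nut (a joint): Turn (rad) of the steel castle nut, 64 mm across, on its upright stud. 0 = lined up: crank arm along the yellow mark (+x of stud_slot), nut gaps in line with the stud's slot. Grows anticlockwise from above, rising 8 mm a turn; arm direction = yaw of stud_slot + this value. Starts at 5.0 to 7.5. Stays where left (friction 1.5 N at the knob); no click or stop at 0, end stop at -0.5.
- crank_grip (a point): Grip point on the axis of the upright round red crank knob, 22 mm in diameter, 70 mm tall: its top is 22 mm above, the crank arm 48 mm below this point. 75 mm from the nut's axis; 110 mm above the table at joint 0. The knob spins freely on its axis, so a gripper can keep its orientation while carrying it round the circle. x axis: outward along the arm, z up.
- stud_slot (a point): Centre of the top of the fixed 36 mm steel stud, on the nut's axis, 85 mm above the table. x axis: along the open-topped slot across the stud (16 mm wide, 20 mm deep) and along the yellow mark on the black base plate (180 x 130 mm); z up. At joint 0 the nut's top is flush with this point; its gaps are 22 mm wide, 21 mm deep.
- thin_pin: Right pin: steel bar 8 mm thick, 88 mm long, under a flange 32 x 36 x 6 mm with an upright yellow grip 30 (along bar) x 20 (across) x 44 mm tall. Origin: middle of the flange's underside; x along the bar, z up; bar underside 14 mm below, grip top 50 mm above it. Loose, 0.12 kg, flange on a stand 32 mm high (60 x 62 mm). Seated: origin at stud_slot, bar along the slot, either way round.
- thick_pin: Wrong pin, to be left alone: the same shape and axes but with a blue grip and a bar 20 mm thick, too thick for the slot; on an identical stand. The two stands may swap places.
Things that resemble listed ones, but are neither listed nor needed, are in the scene too. Leave any orange or red look-alike of the thin_pin alone.

How it is judged:
By the outcome, as a careful person would: the job done as asked, in the order asked, and still so for the second after the job is handed in, with the robot touching nothing.
It also fails if it takes over 67 s, if anything falls off the work surface, if the arm or the gripper's body presses on something with over 40 N, if the wrist force passes 120 N, or if a joint passes its speed limit or range.

ROBOT

A 6-joint arm with a two-finger parallel gripper is mounted at the origin on the work surface. World frame = base frame: x ahead of the robot, y to its left, z up, the work surface at z = 0. Lengths are in m, angles in rad, forces in N, time in s.
With the tool pointing down it reaches from about 0.425 to 0.95 m from the base axis. Payload 3.5 kg.
Tool frame: the origin (TCP) lies on the centre line of the jaws, within the pads' length; the fingertips stand 14 mm ahead of it and the grasp point (between the pads) lies 5 mm behind it (ctrl.tip_reach is the distance from the TCP to the fingertips, in m); z points along the fingers, y is the line along which they close (so a half turn about z gives the same grasp; the last joint's range is limited). The gripper opens to 85 mm and grips with 20 to 120 N. Pads are 22 mm wide; open, the fingers measure 114 mm over their backs; the gripper's body (76 mm by 85 mm) begins 54 mm behind the grasp point. The pads swing forward as they close: fully open they stand 13 mm farther back than shut.
Start: joints at [1.077, 0.286, 1.577, -0, 1.279, -0.15], TCP at [0.227, 0.635, 0.245] pointing down, gripper open.
Joint ranges: [-2.77, 2.77], [-0.9, 2.22], [0.21, 2.48], [-1.53, 4.67], [0.24, 2.81], [-2.84, 2.84]. Speed limits (rad/s): [2.79, 2.79, 3.14, 3.14, 3.14, 3.14].

INTERFACE

Orientations are given as a unit quaternion [x, y, z, w].
In Python, from plant import get_state, imaging, workorder, ctrl gives the robot as it stands. The module is installed in compiled form; this text tells all that it offers.
- The arm moves only by the shell command python3 -m jog 'ROWS' [FORCE]. ROWS is JSON, a list of rows, each a list of 7 numbers: the closure, from 0 (fully open) to 1 (shut), then the shift along the tool's x, y, z in mm, then the turn, a rotation vector about the tool's x, y, z in rad. In form: [[gripper, tx, ty, tz, ax, ay, az], ...]. A call has 1 to 12 rows; each row is the pose to reach, as a shift and turn from the pose commanded when the call began, along the tool's axes at that moment; what a row does not reach only later rows make up. A row lasts 1/10 s, in which the tool goes at most 50 mm and 8.59 degrees, less where a joint would pass 70% of its speed; a pose out of reach is approached as far as the arm can. A call with a gripper value outside its range is refused whole. The fingers move at their own pace and stop on an object; FORCE is the grip in N (left out, the last holds). Time passes only in rows, so rows that repeat a pose let the fingers close. It gives the time, the measured TCP pose, the force, the opening and the grip force at its end, in the units of the state.
- get_state(): the state, without advancing time (a new reading comes with each control period).
- imaging.read_camera(name): name is "scene" or "top"; returns a dict with "image" (420x560x3 uint8, blue, green, red), "fx", "fy", "cx", "cy" (pixels), "R" (3x3) and "t" (3): a world point X has camera coordinates R X + t. Camera axes: x right, y down, z forward; pixel columns grow to the right and rows downward; lengths in m; the calibration is good to about 2 mm. A picture is of the moment at which its call begins. There is no depth.
- workorder.sign_off(): hands the job in; it is judged then, once.
The state is a dict: "time": time; "qpos": joint angles; "dq": joint speeds; "joint_efforts": joint torques, N m; "eef_pos": TCP position; "tcp_rot": TCP orientation; "contact_force": force on the tool from outside, world axes, zero at the start; "wrist_torque": the same for the moment, N m; "opening": opening from 0.0 (shut) to 1.0 (fully open); "finger_force": force on a finger pad.
Only numpy, scipy, OpenCV 4.12 (cv2) and the standard library are available. Lean on these libraries where they do the work, as an engineer would, in place of code of your own. Each camera call takes 0.05 s, during which the arm holds its last target. There are 200 camera calls.

## Working session

There is one attempt and no reset: what is moved stays moved. The work goes in short steps, Python scripts to look and compute and a shell command to move; the robot and the scene stay as the last step left them, time stands still between calls to the robot, and variables do not carry over. Pictures are saved under pics/ and viewed, at most 10 in all, crops included, and the job is handed in when it is done.

```bash
mkdir -p pics; cat > h.py <<'E'
import numpy as np,cv2
from plant import get_state,imaging,workorder,ctrl
from scipy.spatial.transform import Rotation as Ro
def cam(n,save=None):
    c=imaging.read_camera(n)
    if save: cv2.imwrite('pics/'+save,c['image'])
    return c
def proj(c,X):
    p=np.asarray(c['R'])@np.asarray(X)+np.asarray(c['t']); return c['fx']*p[0]/p[2]+c['cx'],c['fy']*p[1]/p[2]+c['cy']
def ray(c,u,v,z):
    R=np.asarray(c['R']);o=-R.T@np.asarray(c['t']);d=R.T@np.array([(u-c['cx'])/c['fx'],(v-c['cy'])/c['fy'],1])
    return o+d*(z-o[2])/d[2]
def blobs(c,lo,hi,amin=25):
    m=cv2.inRange(cv2.cvtColor(c['image'],cv2.COLOR_BGR2HSV),lo,hi)
    n,l,s,ce=cv2.connectedComponentsWithStats(m)
    return [(ce[i].round(1),s[i].tolist(),cv2.minAreaRect(np.argwhere(l==i)[:,::-1].astype(np.float32))) for i in range(1,n) if s[i][4]>=amin]
E
python3 - <<'E'
from h import *
for n in('top','scene'):
    c=cam(n,n+'0.png'); print(n,c['fx'],(-np.array(c['R']).T@c['t']).round(3),np.round(c['R'],2).tolist())
    for k,lo,hi in(('yel',(22,120,90),(35,255,255)),('blue',(95,110,60),(130,255,255)),('red',(0,140,80),(6,255,255)),('org',(7,140,80),(20,255,255))):
        for b in blobs(c,lo,hi): print(k,b[0],b[1],round(b[2][2]),np.round(b[2][1],1))
s=get_state();print(s['eef_pos'],s['tcp_rot'],ctrl.tip_reach, Ro.from_quat(s['tcp_rot']).as_matrix().round(2).tolist())
E
```

```text
top 523.0577404715175 [ 0.321 -0.119  1.288] [[-0.02, -1.0, -0.01], [-0.99, 0.02, -0.16], [0.16, 0.01, -0.99]]
yel [138.2   3.5] [130, 0, 19, 8, 51] 90 [ 7. 18.]
yel [158.3  14.3] [127, 0, 59, 22, 455] 90 [21. 58.]
yel [296.   10.5] [258, 0, 75, 19, 613] 89 [18. 74.]
yel [430.2   9.7] [401, 2, 58, 13, 231] 88 [11.5 57. ]
yel [31.2 19.2] [21, 12, 23, 13, 62] 27 [23.7  8.9]
yel [190.8  16.1] [186, 12, 13, 9, 32] 81 [ 7.2 12.2]
yel [248.  241.8] [0, 49, 552, 371, 121334] 90 [370. 551.]
yel [386.2  58.5] [381, 52, 13, 14, 60] 0 [12. 13.]
yel [477.8  93. ] [474, 88, 9, 12, 30] 45 [7.1 9.9]
yel [472.7 108.7] [468, 99, 11, 19, 61] 72 [17.1  9.2]
yel [278.8 126.2] [274, 123, 10, 7, 50] 90 [6. 9.]
yel [469.1 125.3] [463, 122, 13, 8, 27] 77 [ 5.5 12.1]
yel [511.3 209.1] [506, 205, 11, 11, 41] 72 [11.7  8.5]
yel [366.5 214.9] [362, 209, 10, 13, 101] 72 [12.6  8.2]
yel [503.  215.6] [497, 211, 12, 12, 34] 42 [15.5  6.6]
yel [522.6 216.1] [516, 210, 15, 12, 36] 12 [14.5  8.2]
blue [417.8  94.6] [369, 59, 99, 72, 2547] 83 [63.3 92.2]
blue [300.5 213.4] [296, 207, 10, 14, 95] 72 [12.3  7.6]
red [20
[... 2508 characters left out ...]

org [453.3  68.1] [446, 64, 16, 9, 45] 24 [14.4  6. ]
org [250.9  76.2] [248, 73, 7, 8, 39] 90 [7. 6.]
org [468.9  75.9] [466, 72, 7, 9, 28] 27 [7.2 6.3]
org [82.9 86. ] [79, 83, 11, 8, 31] 18 [10.8  5.7]
org [103.9  89. ] [100, 85, 9, 9, 30] 74 [6.3 9.3]
org [92.2 99. ] [84, 87, 17, 27, 148] 81 [25.6 15.8]
org [ 98.8 116.7] [92, 108, 13, 17, 71] 27 [ 9.8 16.5]
org [104.  130.9] [96, 120, 16, 21, 108] 68 [17.5 13.9]
org [278.8 161.6] [271, 149, 16, 29, 212] 75 [29.1 14.2]
org [176.4 252. ] [167, 244, 20, 17, 121] 90 [16. 19.]
[0.22722488 0.63500506 0.24407839] [ 1.71061955e-01  9.85259698e-01 -1.00751281e-03 -3.45522267e-04] 0.014 [[-0.94, 0.34, -0.0], [0.34, 0.94, -0.0], [0.0, -0.0, -1.0]]
```

View pics/top0.png

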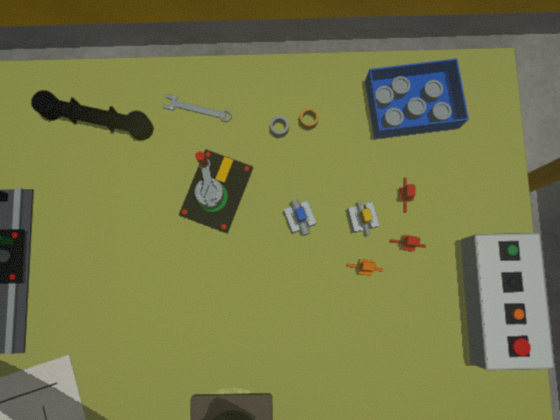

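View pics/scene0.png

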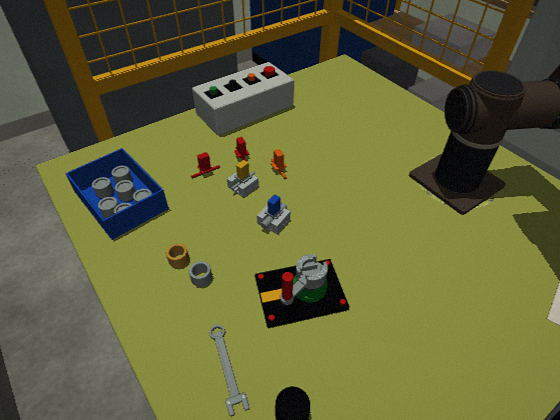

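The top view shows the black plate at about (216,191), its yellow mark at (224,169) and the red knob at (202,156). The yellow-gripped pin is at (367,215) and the blue one at (300,214). Look-alikes are red at (408,191) and (412,242), and orange at (366,267). The yellow grip on a stand at (367,215) fits thin_pin, because it is the only yellow one. I'll confirm with one enlarged crop.

```bash
python3 - <<'E'
from h import *
t=cam('top');s=cam('scene')
A=cv2.resize(t['image'][140:240,170:260],None,fx=4,fy=4,interpolation=cv2.INTER_CUBIC)
B=cv2.resize(t['image'][190:240,280:390],(400,200),interpolation=cv2.INTER_CUBIC)
C=cv2.resize(s['image'][250:330,250:355],(400,300),interpolation=cv2.INTER_CUBIC)
D=cv2.resize(s['image'][150:240,220:300],(356,200),interpolation=cv2.INTER_CUBIC)
im=np.zeros((600,800,3),np.uint8);im[:400,:360]=A;im[400:600,:400]=B;im[:300,400:800]=C;im[400:600,420:776]=D
cv2.imwrite('pics/crop1.png',im)
# plate: dark contour
for c,(x0,y0,x1,y1) in((t,(170,140,260,240)),(s,(245,250,360,335))):
    hsv=cv2.cvtColor(c['image'],cv2.COLOR_BGR2HSV)
    yel=cv2.inRange(hsv,(27,60,60),(40,255,255))[y0:y1,x0:x1]
    tab=np.median(c['image'][y0:y1,x0:x1].reshape(-1,3)[yel.ravel()>0],0);print('table bgr',tab)
    dark=cv2.inRange(hsv,(0,0,0),(180,255,60))[y0:y1,x0:x1]
    n,l,st,_=cv2.connectedComponentsWithStats(dark);i=1+st[1:,4].argmax()
    h=cv2.convexHull(np.argwhere(l==i)[:,::-1].astype(np.int32));q=cv2.approxPolyDP(h,4,True)[:,0]+[x0,y0]
    print('plate',q.tolist())
    for z in(0,.012):print(z,[ray(c,u,v,z)[:2].round(4).tolist() for u,v in q])
for n,lo,hi in(('yelgrip',(22,120,90),(28,255,255)),('redknob',(0,140,60),(6,255,255))):
  for c,nm in((t,'top'),(s,'scene')):
    for b in blobs(c,lo,hi,15):
        print(n,nm,b[0],b[1],round(b[2][2])) if b[1][4]<900 and b[1][1]>130 else 0
E
```

```text
table bgr [ 73. 142. 137.]
plate [[251, 167], [227, 231], [180, 214], [199, 167], [234, 161]]
0 [[0.6452, -0.0557], [0.4835, 0.0061], [0.5289, 0.1233], [0.6484, 0.076], [0.6619, -0.0128]]
0.012 [[0.6422, -0.0563], [0.482, 0.005], [0.527, 0.121], [0.6453, 0.0742], [0.6587, -0.0138]]
table bgr [ 65. 142. 138.]
plate [[348, 309], [268, 327], [261, 299], [330, 259]]
0 [[0.5238, 0.124], [0.6876, 0.0582], [0.6627, -0.0051], [0.4695, 0.0006]]
0.012 [[0.5296, 0.1281], [0.691, 0.0633], [0.6664, 0.001], [0.4761, 0.0065]]
yelgrip top [223.9 168.8] [215, 156, 19, 27, 271] 22
yelgrip top [366.4 214.8] [361, 209, 11, 13, 102] 72
yelgrip scene [241.8 163.7] [236, 160, 13, 8, 60] 56
redknob top [199.6 155.7] [196, 152, 8, 8, 48] 90
redknob top [207.6 153.9] [206, 152, 4, 5, 15] 90
redknob top [410.5 189.9] [407, 185, 7, 11, 64] 90
redknob top [223.4 226.4] [222, 225, 4, 4, 15] 90
redknob top [ 14.5 234.4] [11, 232, 7, 6, 30] 90
redknob top [413.3 240.9] [408, 237, 15, 9, 81] 7
redknob top [407.6 248.1] [402, 247, 12, 3, 23] 7
redknob top [ 11.9 276.4] [9, 274, 7, 6, 35] 90
redknob top [521.1 346.8] [513, 338, 17, 18, 242] 90
redknob scene [241.  148.2] [235, 137, 14, 24, 123] 72
redknob scene [203.9 163.6] [195, 152, 24, 25, 174] 67
redknob scene [327.3 262.1] [325, 260, 5, 5, 16] 56
redknob scene [286.8 284.3] [282, 272, 12, 28, 208] 90
redknob scene [260.6 276.1] [258, 274, 6, 5, 25] 90
redknob scene [342.4 301.3] [340, 299, 6, 6, 26] 45
redknob scene [270.8 317.2] [268, 315, 7, 6, 31] 0
```

View pics/crop1.png

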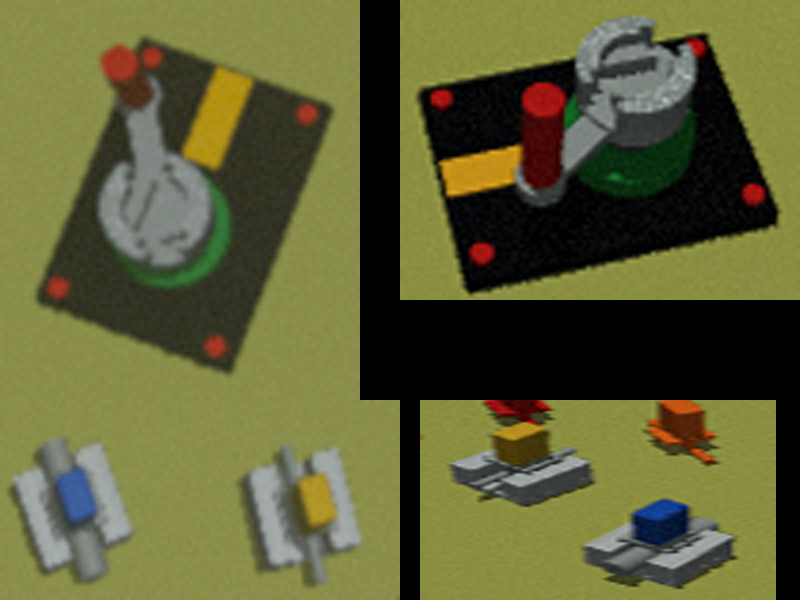

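The crop confirms it: the yellow-gripped pin has the thin bar and sits on a stand at (367,215), and the blue one has the thick bar. The knob top is at about (200,155.5) in top and (287.5,275.3) in scene. The arm is about 40° anticlockwise of the mark.

```bash
cat >> h.py <<'E'
def tri(t,s,a,b):
    P=[np.array([[c['fx'],0,c['cx']],[0,c['fy'],c['cy']],[0,0,1]])@np.c_[np.array(c['R']),np.array(c['t'])] for c in(t,s)]
    X=cv2.triangulatePoints(P[0],P[1],np.float64(a).reshape(2,1),np.float64(b).reshape(2,1))[:,0];return X[:3]/X[3]
E
python3 - <<'E'
from h import *
t=cam('top');s=cam('scene')
T=[(208,154.2),(246.7,168.5),(184.5,212),(223.7,226.5)];S=[(270.8,317.2),(260.6,276.1),(342.4,301.3),(327.3,262.1)]
B=np.array([tri(t,s,a,b) for a,b in zip(T,S)]);print(B.round(4),B.mean(0).round(4))
z=B[:,2].mean()
for c,p in((t,T),(s,S)):
    Q=np.array([ray(c,u,v,z) for u,v in p]);d=(Q[0]+Q[1]-Q[2]-Q[3]);w=Q[0]+Q[2]-Q[1]-Q[3];print('plate',Q.mean(0).round(4),'yaw',np.arctan2(d[1],d[0]).round(3),'perp',(np.arctan2(w[1],w[0])-np.pi/2).round(3))
print('mark top',ray(t,223.9,168.8,z).round(4))
k=tri(t,s,(200,155.5),(287.5,275.3));print('knobtop',k.round(4),ray(t,200,155.5,.141).round(4),ray(s,287.5,275.3,.141).round(4))
n=tri(t,s,(209.5,192),(312,267));print('nut',n.round(4),ray(t,209.5,192,.094).round(4),ray(s,312,267,.094).round(4))
# pin: grip top outlines
for c,nm,x in((t,'top',(355,200,380,230)),(s,'scene',(230,155,255,190))):
    hsv=cv2.cvtColor(c['image'],cv2.COLOR_BGR2HSV)[x[1]:x[3],x[0]:x[2]]
    m=cv2.inRange(hsv,(20,150,60),(27,255,255))if nm=='top' else cv2.inRange(hsv,(20,150,60),(27,255,255))
    r=cv2.minAreaRect((np.argwhere(m)[:,::-1]+[x[0],x[1]]).astype(np.float32));print(nm,m.sum()//255,np.round(r[0],1),np.round(r[1],1),r[2])
# bar ends from crop B (scale 400/110,4): top
e=[ray(t,280+a*110/400,190+b/4,.028) for a,b in((288,450),(317,578))];print('bar',np.round(e,4),'yaw',np.arctan2(*(e[0]-e[1])[[1,0]]))
# grip top centre scene crop D, top crop B
a=(280+316*.275,190+500/4);b=(220+521*0-0+(521-420)*80/356,150+(435-400)*90/200);print(a,b,tri(t,s,a,b).round(4),ray(t,*a,.082).round(4))
E
```

```text
[[ 0.6759  0.0509  0.0182]
 [ 0.6369 -0.0455  0.0175]
 [ 0.5305  0.1091  0.0181]
 [ 0.4919  0.0127  0.0198]] [0.5838 0.0318 0.0184]
plate [0.5841 0.0315 0.0184] yaw -0.381 perp -0.381
plate [0.5832 0.0324 0.0184] yaw -0.377 perp -0.387
mark top [0.6376 0.011  0.0184]
knobtop [0.6385 0.0527 0.142 ] [0.6393 0.0524 0.141 ] [0.6374 0.0531 0.141 ]
nut [0.5641 0.0383 0.0904] [0.5641 0.0371 0.094 ] [0.5648 0.0413 0.094 ]
top 104 [365.9 215. ] [12.6  9.5] 75.96376037597656
scene 185 [242. 169.] [18. 12.] 90.0
bar [[ 0.3025 -0.3086  0.028 ]
 [ 0.2283 -0.3237  0.028 ]] yaw 0.20090259179705378
(366.9, 315.0) (242.69662921348313, 165.75) [ 0.3343 -0.3851 -0.0543] [ 0.2752 -0.3165  0.082 ]
```

```bash
cat >> h.py <<'E'
def delta(p,yaw=None):
    s=get_state();R=Ro.from_quat(s['tcp_rot']).as_matrix();y0=np.arctan2(R[1,0],R[0,0])
    d=R.T@(np.array(p)-s['eef_pos'])*1000
    az=None if yaw is None else -((yaw-y0+np.pi/2)%np.pi-np.pi/2)
    return d.round(1).tolist(),az
E
python3 - <<'E'
from h import *
t=cam('top');s=cam('scene')
e=[ray(t,280+a*110/400,190+b/4,.028) for a,b in((288,50),(317,178))];print('bar',np.round(e,4),'mid',np.mean(e,0).round(4),'yaw',np.arctan2(*(e[0]-e[1])[[1,0]]))
a=(366.9,215);b=(242.7,165.75-0);print(tri(t,s,a,b).round(4),ray(t,*a,.082).round(4),ray(s,*b,.082).round(4))
print(delta((.6383,.0527,.16)),delta((.6383,.0527,.1177)))
E
```

```text
bar [[ 0.5428 -0.3202  0.028 ]
 [ 0.4638 -0.3356  0.028 ]] mid [ 0.5033 -0.3279  0.028 ] yaw 0.1933893992260586
[ 0.5035 -0.3285  0.0746] [ 0.5033 -0.328   0.082 ] [ 0.5065 -0.3196  0.082 ]
([-583.2, -410.1, 85.2], None) ([-583.2, -410.1, 127.5], None)
```

```bash
python3 -m jog '[[0.3,-40,-28,0,0,0,0],[0.3,-80,-56,0,0,0,0],[0.3,-120,-84,0,0,0,0],[0.3,-160,-113,0,0,0,0],[0.3,-200,-141,0,0,0,0],[0.3,-240,-169,0,0,0,0],[0.3,-280,-197,10,0,0,0],[0.3,-320,-225,20,0,0,0],[0.3,-360,-253,30,0,0,0],[0.3,-400,-281,40,0,0,0],[0.3,-440,-309,50,0,0,0],[0.3,-480,-337,60,0,0,0]]' 40; python3 -m jog '[[0.3,-35,-25,0,0,0,0],[0.3,-70,-49,0,0,0,0],[0.3,-103,-73,5,0,0,0],[0.3,-103,-73,5,0,0,0],[0.3,-103,-73,5,0,0,0]]'
python3 -c "
from h import *
print(delta((.6383,.0527,.1177),-.381))"
```

```text
time: 1.6
eef_pos: [0.5668, 0.1546, 0.1853]
tcp_rot: [0.171, 0.985, 0.0, 0.0]
contact_force: [0.1, 0.6, 0.2]
opening: 0.701
finger_force: 0.0
time: 2.1
eef_pos: [0.6382, 0.0523, 0.1799]
tcp_rot: [0.172, 0.985, 0.0, -0.001]
contact_force: [-1.2, 0.6, 1.1]
opening: 0.704
finger_force: 0.0
([-0.0, 0.4, 62.2], np.float64(0.035294804800128254))
```

Descend and close gently, so that the gripper centres on the knob.

```bash
python3 -m jog '[[0.3,0,0,20,0,0,0.035],[0.3,0,0,40,0,0,0.035],[0.3,0,0,62,0,0,0.035],[0.3,0,0,62,0,0,0.035],[1,0,0,62,0,0,0.035],[1,0,0,62,0,0,0.035],[1,0,0,62,0,0,0.035],[1,0,0,62,0,0,0.035],[1,0,0,62,0,0,0.035],[1,0,0,62,0,0,0.035]]' 30
python3 - <<'E'
from h import *
t=cam('top');s=cam('scene');im=np.zeros((400,800,3),np.uint8)
im[:,:400]=cv2.resize(t['image'][120:240,150:270],(400,400),interpolation=cv2.INTER_CUBIC);im[:,400:]=cv2.resize(s['image'][210:330,240:360],(400,400),interpolation=cv2.INTER_CUBIC);cv2.imwrite('pics/grip.png',im)
# rows round the circle: from TCP now, tool axes
st=get_state();R=Ro.from_quat(st['tcp_rot']).as_matrix();c=np.array([.5645,.0385]);p=st['eef_pos'];a0=np.arctan2(p[1]-c[1],p[0]-c[0]);print('a0',a0,np.hypot(*(p[:2]-c)),p)
for k in range(12):
    a=a0-np.radians(15*(k+1));q=np.r_[c+.075*np.array([np.cos(a),np.sin(a)]),p[2]-8e-3*15*(k+1)/360];print((R.T@(q-p)*1000).round(1).tolist())
E
```

```text
time: 3.1
eef_pos: [0.6395, 0.053, 0.1202]
tcp_rot: [0.188, 0.982, 0.0, 0.002]
contact_force: [1.9, 1.4, 4.3]
opening: 0.248
finger_force: 31.0
a0 0.1900917638398617 0.07644201393504414 [0.63956506 0.05294364 0.12014833]
[-7.1, -18.5, 0.3]
[-10.5, -37.8, 0.7]
[-8.9, -57.3, 1.0]
[-2.2, -75.7, 1.2]
[9.0, -91.8, 1.5]
[24.0, -104.4, 1.8]
[41.7, -112.7, 2.0]
[61.0, -116.1, 2.3]
[80.5, -114.4, 2.6]
[98.9, -107.8, 2.8]
[115.0, -96.6, 3.1]
[127.6, -81.6, 3.4]
```

View pics/grip.png

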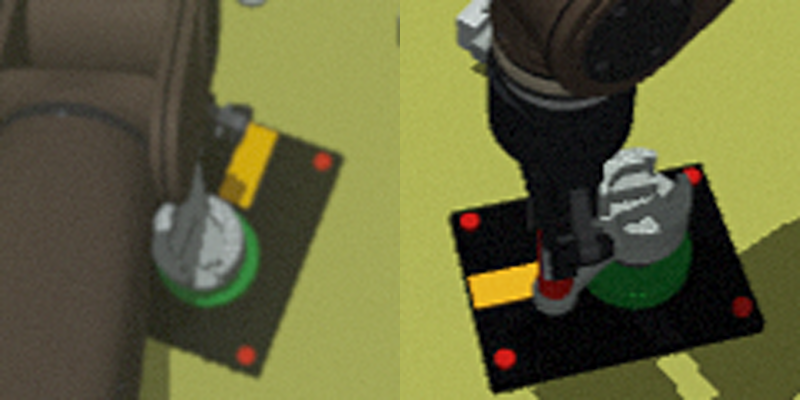

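The knob is held: it shows red between the fingers at about (555,270) in the crop. Now I'll turn it clockwise.

```bash
python3 -m jog '[[1,-7,-18,0.3,0,0,0],[1,-10,-37,0.7,0,0,0],[1,-9,-57,1,0,0,0]]'; python3 -m jog '[[1,7,-18.5,0.3,0,0,0],[1,18,-35,0.5,0,0,0],[1,33,-47,0.8,0,0,0]]';python3 - <<'E'
from h import *
st=get_state();c=np.array([.5645,.0385]);p=st['eef_pos'];d=p[:2]-c;print(p,np.hypot(*d),np.arctan2(d[1],d[0]),st['contact_force'],st['wrist_torque'])
E
```

```text
time: 3.5
eef_pos: [0.6269, -0.0037, 0.1189]
tcp_rot: [0.188, 0.982, 0.001, 0.002]
contact_force: [-0.1, 3.3, 4.9]
opening: 0.246
finger_force: 31.2
time: 3.8
eef_pos: [0.5779, -0.0347, 0.1177]
tcp_rot: [0.189, 0.982, 0.002, 0.001]
contact_force: [1.4, 5.4, 5.2]
opening: 0.246
finger_force: 31.3
[ 0.57789065 -0.03466513  0.11773597] 0.07438041696723857 -1.3897801166818389 [1.44881539 5.38181156 5.15625108] [ 1.27446613 -0.29538196  0.0344441 ]
```

```bash
cat >> h.py <<'E'
def arc(c,r,step,n,a_end=None):
    st=get_state();R=Ro.from_quat(st['tcp_rot']).as_matrix();p=st['eef_pos'];d=p[:2]-c;a0=np.arctan2(d[1],d[0]);print('now',p.round(4),np.hypot(*d).round(4),a0.round(3),st['contact_force'].round(1))
    for k in range(1,n+1):
        a=a0-np.radians(step*k);q=np.r_[c+r*np.array([np.cos(a),np.sin(a)]),p[2]-8e-3*step*k/360];print((R.T@(q-p)*1000).round(1).tolist(),a.round(3))
E
python3 -c "
from h import *
arc(np.array([.5645,.0385]),.075,15,12)"
```

```text
now [ 0.5779 -0.0347  0.1177] 0.0744 -1.39 [1.4 5.4 5.2]
[17.5, -8.7, 0.3] -1.652
[36.8, -12.0, 0.6] -1.913
[56.3, -10.2, 0.9] -2.175
[74.6, -3.4, 1.2] -2.437
[90.6, 7.9, 1.6] -2.699
[103.1, 23.0, 1.9] -2.961
[111.3, 40.8, 2.3] -3.222
[114.6, 60.1, 2.7] -3.484
[112.8, 79.5, 3.1] -3.746
[106.0, 97.9, 3.5] -4.008
[94.7, 113.9, 3.9] -4.27
[79.6, 126.4, 4.3] -4.531
```

```bash
python3 -m jog '[[1,17.5,-8.7,0.3,0,0,0],[1,36.8,-12,0.6,0,0,0],[1,56.3,-10,1,0,0,0],[1,74.6,-3.4,1.3,0,0,0],[1,90.6,8,1.6,0,0,0],[1,103,23,2,0,0,0]]'; python3 -c "
from h import *
arc(np.array([.5645,.0385]),.075,15,12)"
```

```text
time: 4.4
eef_pos: [0.4913, 0.0245, 0.116]
tcp_rot: [0.188, 0.982, -0.001, 0.002]
contact_force: [5.0, -1.4, 3.5]
opening: 0.25
finger_force: 31.2
now [0.4913 0.0245 0.116 ] 0.0746 -2.952 [ 5.  -1.4  3.5]
[8.7, 17.5, 0.3] -3.214
[12.1, 36.8, 0.6] -3.476
[10.4, 56.3, 0.9] -3.738
[3.7, 74.7, 1.3] -3.999
[-7.5, 90.7, 1.7] -4.261
[-22.4, 103.4, 2.1] -4.523
[-40.2, 111.7, 2.5] -4.785
[-59.4, 115.1, 2.9] -5.047
[-79.0, 113.4, 3.4] -5.308
[-97.4, 106.7, 3.8] -5.57
[-113.4, 95.5, 4.2] -5.832
[-126.0, 80.5, 4.6] -6.094
```

```bash
python3 -m jog '[[1,8.7,17.5,0.3,0,0,0],[1,12,36.8,0.6,0,0,0],[1,10.4,56.3,1,0,0,0],[1,3.7,74.7,1.3,0,0,0],[1,-7.5,90.7,1.7,0,0,0],[1,-22.4,103.4,2,0,0,0],[1,-40.2,111.7,2.3,0,0,0],[1,-59.4,115,2.7,0,0,0]]'; python3 -c "
from h import *
arc(np.array([.5645,.0385]),.075,15,6)"
```

```text
time: 5.2
eef_pos: [0.5889, 0.1117, 0.1136]
tcp_rot: [0.188, 0.982, 0.001, 0.0]
contact_force: [-1.4, 2.7, 7.1]
opening: 0.249
finger_force: 31.5
now [0.5889 0.1117 0.1136] 0.0771 1.249 [-1.4  2.7  7.1]
[-19.6, -3.6, 0.3] 0.987
[-38.1, -10.0, 0.6] 0.726
[-54.3, -21.1, 0.9] 0.464
[-67.1, -35.9, 1.2] 0.202
[-75.6, -53.6, 1.5] -0.06
[-79.2, -72.8, 1.8] -0.322
```

```bash
python3 -m jog '[[1,-19.6,-3.6,0.3,0,0,0],[1,-38,-10,0.6,0,0,0],[1,-54.3,-21,0.9,0,0,0],[1,-67,-36,1.2,0,0,0],[1,-75.6,-53.6,1.5,0,0,0],[1,-79.2,-72.8,1.8,0,0,0],[1,-79.2,-72.8,1.8,0,0,0]]'; python3 - <<'E'
from h import *
P=np.array([[.6395,.053],[.6269,-.0037],[.5779,-.0347],[.4913,.0245],[.5889,.1117],get_state()['eef_pos'][:2]])
A=np.c_[2*P,np.ones(6)];x=np.linalg.lstsq(A,(P**2).sum(1),rcond=None)[0];c=x[:2];print('c',c,'r',np.sqrt(x[2]+c@c))
d=P[-1]-c;print(np.arctan2(d[1],d[0]));arc(c,.075,3.4,1)
E
```

```text
time: 5.9
eef_pos: [0.6348, 0.0105, 0.1112]
tcp_rot: [0.189, 0.982, -0.001, -0.0]
contact_force: [-0.8, -1.9, 6.4]
opening: 0.247
finger_force: 31.4
c [0.56519019 0.0398742 ] r 0.07554593419331254
-0.39963107669015735
now [0.6348 0.0105 0.1112] 0.0755 -0.4 [-0.8 -1.9  6.4]
[0.7, -4.4, 0.1] -0.459
```

```bash
python3 -m jog '[[0.3,0,0,0,0,0,0],[0.3,0,0,0,0,0,0],[0.3,0,0,-30,0,0,0],[0.3,0,0,-70,0,0,0],[0.3,0,-45,-80,0,0,-0.07],[0.3,-1,-90,-80,0,0,-0.14],[0.3,-2,-135,-80,0,0,-0.21],[0.3,-2,-180,-80,0,0,-0.28],[0.3,-3,-225,-80,0,0,-0.35],[0.3,-3,-270,-80,0,0,-0.42],[0.3,-4,-310,-80,0,0,-0.5],[0.3,-4,-310,-80,0,0,-0.57]]' 40
python3 - <<'E'
from h import *
t=cam('top');s=cam('scene');im=np.zeros((600,800,3),np.uint8)
im[:400,:400]=cv2.resize(t['image'][140:240,170:270],(400,400),interpolation=cv2.INTER_CUBIC);im[:400,400:]=cv2.resize(s['image'][240:340,250:350],(400,400),interpolation=cv2.INTER_CUBIC)
im[400:,:200]=cv2.resize(t['image'][190:240,340:390],(200,200),interpolation=cv2.INTER_CUBIC);im[400:,400:600]=cv2.resize(s['image'][150:200,215:265],(200,200),interpolation=cv2.INTER_CUBIC);cv2.imwrite('pics/turned.png',im)
E
```

```text
time: 7.1
eef_pos: [0.5215, -0.2803, 0.1889]
tcp_rot: [-0.095, 0.996, 0.0, -0.001]
contact_force: [0.0, 0.0, -0.1]
opening: 0.699
finger_force: 0.0
```

View pics/turned.png

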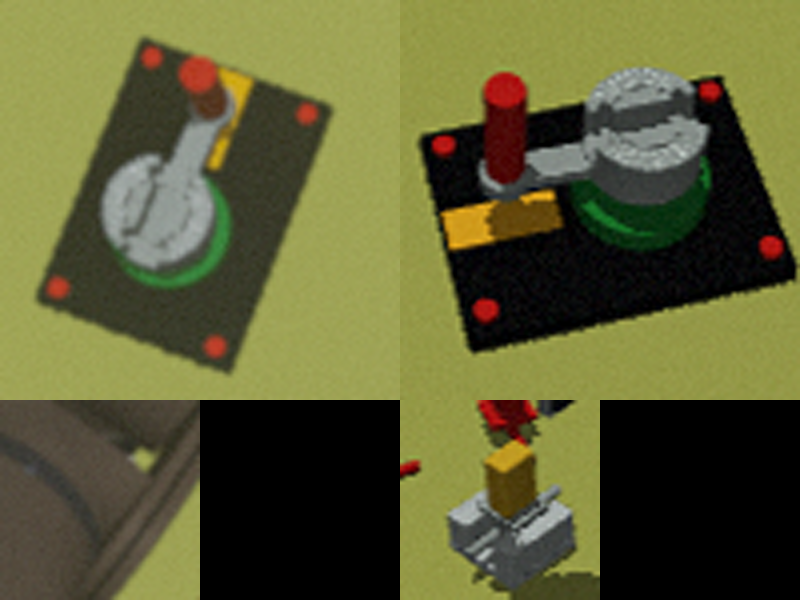

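The arm is in the yellow mark's direction, and slot and gaps look in line. The knob top is at (219.5,158.5) in top and (276,262.5) in scene. I'll check the angle numerically and refine the pin pose from the scene view.

```bash
python3 - <<'E'
from h import *
t=cam('top');s=cam('scene')
k=tri(t,s,(219.5,158.5),(276.25,262.5));n=tri(t,s,(209.5,192.5),(310.5,268));print(k.round(4),n.round(4))
for nm,c,a in(('top',t,(219.5,158.5)),('scene',s,(276.25,262.5))):
    q=ray(c,*a,.132);d=q[:2]-[.5652,.0399];d2=q[:2]-[.5645,.0385];print(nm,q.round(4),np.hypot(*d).round(4),np.arctan2(d[1],d[0]).round(3),np.arctan2(d2[1],d2[0]).round(3))
# slot in nut/stud: dark line in top crop ends (128,246)-(185,150)?; grip top centre scene
for cx,cy in((511,455),):
    print('pin scene',ray(s,215+(cx-400)/4,150+(cy-400)/4,.082).round(4))
print('stand corners scene',[ray(s,215+(x-400)/4,150+(y-400)/4,.032).round(4).tolist() for x,y in((448,516),(512,556),(576,513),(505,483))])
c2=s;e=[ray(s,215+(x-400)/4,150+(y-400)/4,.028).round(4) for x,y in((558,490),(470,562))];print('bar',e,np.mean(e,0))
print(proj(s,(.5033,-.328,.082)))
E
```

```text
[0.6337 0.0098 0.1301] [0.5647 0.0379 0.0862]
top [0.6336 0.0092 0.132 ] 0.075 -0.421 -0.4
scene [0.6339 0.0116 0.132 ] 0.0743 -0.391 -0.37
pin scene [ 0.5022 -0.3262  0.082 ]
stand corners scene [[0.5419, -0.3482, 0.032], [0.5272, -0.2905, 0.032], [0.4695, -0.3009, 0.032], [0.4927, -0.3544, 0.032]]
bar [array([ 0.4644, -0.3312,  0.028 ]), array([ 0.551 , -0.3053,  0.028 ])] [ 0.5077  -0.31825  0.028  ]
(np.float64(242.02068366358054), np.float64(163.5504571880693))
```

```bash
python3 -c "
from h import *
print(delta((.503,-.3275,.058),.193))"
```

```text
([29.6, -47.0, 131.0], np.float64(-0.002627496465828827))
```

```bash
python3 -m jog '[[0.3,15,-24,20,0,0,0],[0.3,29.6,-47,60,0,0,0],[0.3,29.6,-47,80,0,0,0],[0.3,29.6,-47,105,0,0,0],[0.3,29.6,-47,130,0,0,0],[0.3,29.6,-47,131,0,0,0],[1,29.6,-47,131,0,0,0],[1,29.6,-47,131,0,0,0],[1,29.6,-47,131,0,0,0],[1,29.6,-47,131,0,0,0],[1,29.6,-47,131,0,0,0]]' 40; python3 - <<'E'
from h import *
s=cam('scene');print(get_state()['eef_pos'],Ro.from_quat(get_state()['tcp_rot']).as_euler('zyx').round(3))
cv2.imwrite('pics/pg.png',cv2.resize(s['image'][120:220,190:290],(500,500),interpolation=cv2.INTER_CUBIC))
E
```

```text
time: 8.4
eef_pos: [0.5048, -0.3293, 0.0611]
tcp_rot: [-0.095, 0.995, -0.001, 0.001]
contact_force: [0.8, 1.6, 6.6]
opening: 0.23
finger_force: 39.8
[ 0.50474332 -0.32931969  0.0610735 ] [2.951e+00 3.000e-03 3.140e+00]
```

View pics/pg.png

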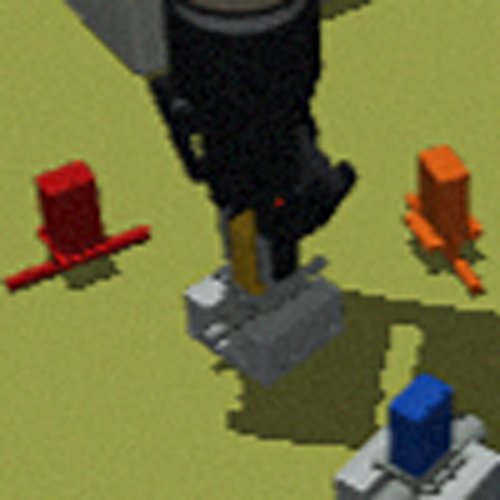

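```bash
python3 -m jog '[[1,0,0,-20,0,0,0],[1,0,0,-60,0,0,0],[1,0,0,-105,0,0,0],[1,0,0,-135,0,0,0],[1,0,0,-135,0,0,0]]'; python3 -c "
from h import *
print(delta((.565,.0393,.195),-.385),delta((.565,.0393,.114),-.385))"
```

```text
time: 8.95
eef_pos: [0.5057, -0.3308, 0.2003]
tcp_rot: [-0.095, 0.995, -0.004, 0.004]
contact_force: [-0.2, 0.2, -0.3]
opening: 0.232
finger_force: 39.3
([-128.5, 352.1, 2.9], np.float64(0.5762454876511507)) ([-128.0, 352.8, 83.9], np.float64(0.5762454876511507))
```

```bash
python3 -m jog '[[1,-12,35,0,0,0,0.06],[1,-25,70,0,0,0,0.12],[1,-38,105,0,0,0,0.18],[1,-51,140,0,0,0,0.24],[1,-64,175,0,0,0,0.3],[1,-77,210,0,0,0,0.36],[1,-90,245,0,0,0,0.42],[1,-102,280,0,0,0,0.48],[1,-115,315,0,0,0,0.54],[1,-128,352,2,0,0,0.576],[1,-128,352,2,0,0,0.576],[1,-128,352,2,0,0,0.576]]'; python3 - <<'E'
from h import *
print(delta((.565,.0393,.114),-.385));t=cam('top');s=cam('scene');im=np.zeros((500,800,3),np.uint8)
im[:400,:300]=cv2.resize(t['image'][140:240,170:245],(300,400),interpolation=cv2.INTER_CUBIC);im[:,300:]=cv2.resize(s['image'][220:320,240:340],(500,500),interpolation=cv2.INTER_CUBIC);cv2.imwrite('pics/over.png',im)
E
```

```text
time: 10.15
eef_pos: [0.5612, 0.0419, 0.1901]
tcp_rot: [0.19, 0.982, -0.0, -0.002]
contact_force: [-0.1, -0.4, -0.7]
opening: 0.23
finger_force: 39.5
([-4.7, -0.9, 76.1], np.float64(0.0025721385949788456))
```

View pics/over.png

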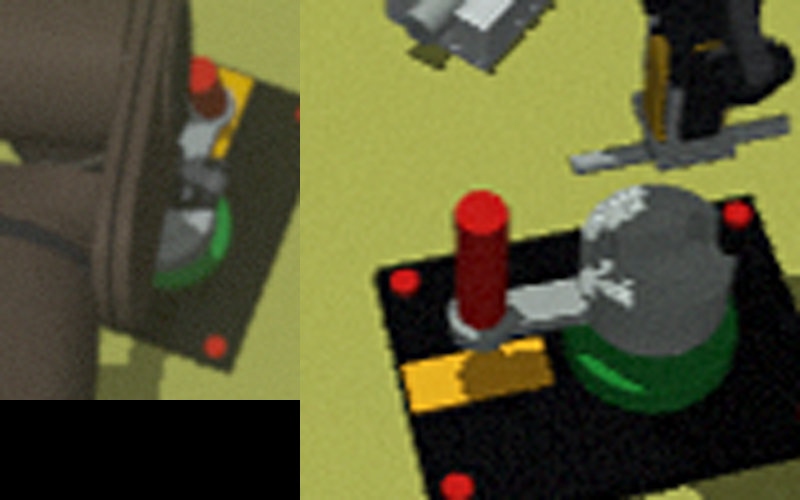

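The bar hangs level above the stud, parallel to the slot, with its ends at about (294,252.5) and (337.6,245) in scene. I'll check where its middle is along the bar.

```bash
python3 - <<'E'
from h import *
s=cam('scene');p=get_state()['eef_pos']
e=[ray(s,u,v,p[2]-.039) for u,v in((294.6,252.6),(337.4,245))];m=np.mean(e,0);d=e[0]-e[1]
print(np.round(e,4),m.round(4),np.hypot(*d[:2]),np.arctan2(d[1],d[0]),p, 'along off',(m-p)[:2]@[np.cos(.383),-np.sin(.383)],'across',(m-p)[:2]@[np.sin(.383),np.cos(.383)])
E
python3 -m jog '[[1,-4,-0.9,20,0,0,0.003],[1,-4,-0.9,40,0,0,0.003],[1,-4,-0.9,56,0,0,0.003],[1,-4,-0.9,56,0,0,0.003]]'
python3 -c "
from h import *
print(delta((.565,.0393,.114),-.385))"
```

```text
[[0.5998 0.0249 0.1522]
 [0.5196 0.0589 0.1522]] [0.5597 0.0419 0.1522] 0.08708460727490148 -0.40171595559232887 [0.56189498 0.04020539 0.19122482] along off -0.0026729856995013498 across 0.0007558059598340258
time: 10.7
eef_pos: [0.5636, 0.0382, 0.1328]
tcp_rot: [0.193, 0.981, -0.0, -0.003]
contact_force: [-0.4, 0.2, -0.1]
opening: 0.224
finger_force: 39.6
([-1.0, 1.6, 18.8], np.float64(-0.004296539470898253))
```

```bash
python3 -m jog '[[1,-3.5,1.4,0,0,0,-0.004],[1,-3.5,1.4,3,0,0,-0.004],[1,-3.5,1.4,7,0,0,-0.004],[1,-3.5,1.4,10,0,0,-0.004],[1,-3.5,1.4,10,0,0,-0.004]]'
python3 -c "
from h import *
print(delta((.565,.0393,.114),-.385))"
```

```text
time: 11.2
eef_pos: [0.5691, 0.039, 0.1256]
tcp_rot: [0.191, 0.982, -0.0, -0.0]
contact_force: [-0.2, -0.3, -1.2]
opening: 0.231
finger_force: 39.6
([3.9, -1.3, 11.6], np.float64(0.001368204426873021))
```

```bash
python3 -m jog '[[1,0.5,-0.5,3,0,0,0],[1,0.5,-0.5,6,0,0,0],[1,0.5,-0.5,8,0,0,0],[1,0.5,-0.5,8,0,0,0]]'; python3 -m jog '[[1,0,0,2,0,0,0],[1,0,0,2,0,0,0]]'
python3 -c "
from h import *
print(delta((.565,.0393,.114),-.385),get_state()['eef_pos'])"
```

```text
time: 11.6
eef_pos: [0.5685, 0.0387, 0.1175]
tcp_rot: [0.191, 0.982, -0.0, -0.0]
contact_force: [0.1, 0.1, -1.4]
opening: 0.229
finger_force: 39.6
time: 11.8
eef_pos: [0.5687, 0.0387, 0.1158]
tcp_rot: [0.191, 0.982, -0.0, -0.0]
contact_force: [-0.0, 1.0, -0.5]
opening: 0.229
finger_force: 39.6
([3.7, -0.8, 1.8], np.float64(0.0011990873352036857)) [0.56869959 0.0386514  0.11579903]
```

```bash
python3 -m jog '[[1,0,0,1,0,0,0],[1,0,0,1,0,0,0]]'; python3 -m jog '[[1,0,0,1,0,0,0],[1,0,0,1,0,0,0]]'
```

```text
time: 12.0
eef_pos: [0.5688, 0.0386, 0.1149]
tcp_rot: [0.191, 0.982, -0.0, -0.0]
contact_force: [1.1, 0.2, -0.3]
opening: 0.231
finger_force: 39.6
time: 12.2
eef_pos: [0.5689, 0.0386, 0.1141]
tcp_rot: [0.191, 0.982, 0.0, 0.0]
contact_force: [1.3, 0.6, -0.9]
opening: 0.23
finger_force: 39.6
```

```bash
python3 -m jog '[[1,0,0,1,0,0,0],[1,0,0,1,0,0,0]]'; python3 -m jog '[[1,0,0,1,0,0,0],[1,0,0,1,0,0,0]]'
```

```text
time: 12.4
eef_pos: [0.569, 0.0387, 0.1141]
tcp_rot: [0.191, 0.982, -0.0, -0.0]
contact_force: [-2.2, 0.4, 4.1]
opening: 0.231
finger_force: 40.4
time: 12.6
eef_pos: [0.569, 0.0386, 0.1141]
tcp_rot: [0.191, 0.982, -0.0, -0.0]
contact_force: [-4.8, 0.9, 8.7]
opening: 0.227
finger_force: 41.1
```

Contact came at the predicted height, z = 0.114, so the flange is down. Next I release, rise and look.

```bash
python3 -m jog '[[1,0,0,-1.5,0,0,0],[0.4,0,0,-1.5,0,0,0],[0.4,0,0,-1.5,0,0,0],[0.4,0,0,-1.5,0,0,0],[0.4,0,0,-20,0,0,0],[0.4,0,0,-60,0,0,0],[0.4,0,0,-100,0,0,0],[0.4,0,-45,-110,0,0,0],[0.4,0,-90,-110,0,0,0],[0.4,0,-135,-110,0,0,0],[0.4,0,-180,-110,0,0,0],[0.4,0,-220,-110,0,0,0]]'; python3 - <<'E'
from h import *
t=cam('top');s=cam('scene');im=np.zeros((400,800,3),np.uint8)
im[:400,:400]=cv2.resize(t['image'][140:240,170:270],(400,400),interpolation=cv2.INTER_CUBIC);im[:,400:]=cv2.resize(s['image'][235:335,250:350],(400,400),interpolation=cv2.INTER_CUBIC);cv2.imwrite('pics/done.png',im)
for n,c in(('top',t),('scene',s)):
    print(n,'expected grip top centre',np.round(proj(c,(.565,.039,.135)),1),'bar ends',[np.round(proj(c,(.565+k*.041,.039-k*.0165,.080)),1).tolist() for k in(-1,1)])
E
```

```text
time: 13.8
eef_pos: [0.4855, -0.167, 0.222]
tcp_rot: [0.191, 0.982, -0.0, 0.0]
contact_force: [-0.9, -0.5, -0.7]
opening: 0.602
finger_force: 0.0
top expected grip top centre [206.3 188. ] bar ends [[202.5, 210.1], [216.4, 175.6]]
scene expected grip top centre [312.6 254.3] bar ends [[330.9, 266.1], [290.3, 274.4]]
```

View pics/done.png

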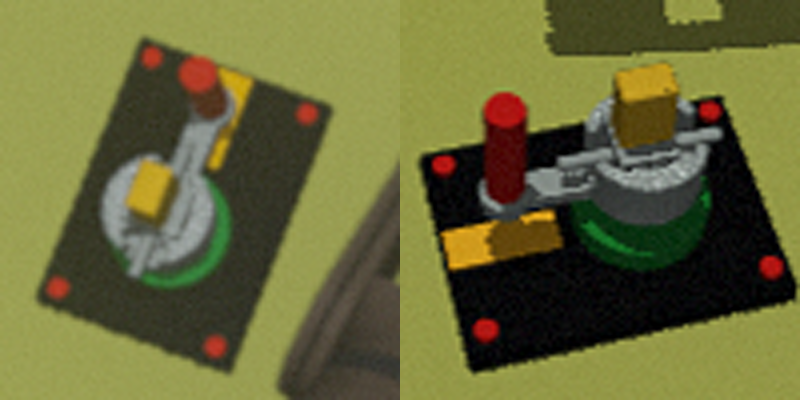

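The thin pin lies across nut and stud. Its bar ends in scene are at about (290,275.7) and (330,268.5), which matches the seated pose. The knob is unmoved at (219.5,158.5), and the gripper is clear.

```bash
python3 - <<'E'
from h import *
t=cam('top');s=cam('scene');g=tri(t,s,(208.5,187),(311.75,256));b=[ray(s,u,v,.075).round(4).tolist() for u,v in((290,275.7),(330,268.5))]
print(g.round(4),b,np.mean(b,0))
if abs(g[2]-.135)<.006: print(workorder.sign_off())
else: print('check')
E
```

```text
[0.5674 0.036  0.1289] [[0.6063, 0.0222, 0.075], [0.5269, 0.0567, 0.075]] [0.5666  0.03945 0.075  ]
check
```

The triangulated grip top reads 6 mm below seated height. That is physically impossible, so it comes from reading pixels by eye. The pin is certainly not sitting high, and both the bar ends and the contact height agree with it being fully home. I'm handing in.

```bash
python3 -c "
from plant import workorder
print(workorder.sign_off())"
```

```text
the job is handed in; nothing more can be done
None
```

The job is handed in, with no verdict returned: the crank is turned just over one turn clockwise to within about 1° of the yellow mark, and the thin yellow-gripped pin lies in the slot and is released. My last height check read 6 mm low, which I put down to pixel error since contact height and bar ends fit a seated pin; I never touched the blue pin or the look-alikes.

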